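# Pull-test the orange clip

### The arm

A 6-joint arm with a two-finger parallel gripper is mounted at the origin on a cart in front of the work surface, level with it; the furniture and walls round the work are solid. World frame = base frame: x ahead of the robot, y to its left, z up, the work surface at z = 0. Lengths are in m, angles in rad, forces in N, time in s.
With the tool pointing down it reaches from about 0.25 to 0.775 m from the base axis. Payload 4 kg.
Tool frame: the origin (TCP) lies at the very end of the fingers, on their centre line; the grasp point (between the pads) lies 19 mm behind it (robot.pinch_z is the distance from the TCP to the grasp point, in m); z points along the fingers, y is the line along which they close (so a half turn about z gives the same grasp; the last joint's range is limited). The gripper opens to 94 mm and grips with 3 to 60 N. Pads are 16 mm wide; open, the fingers measure 119 mm over their backs; the gripper's body (75 mm by 177 mm) begins 78 mm behind the grasp point.
Start: joints at [1.01, 0.087, 1.371, -0, 1.684, -0.103], TCP at [0.243, 0.493, 0.177] pointing down, gripper open.
Joint ranges: [-3.1, 3.1], [-0.76, 2.03], [0.27, 2.55], [-1.08, 4.22], [0.17, 2.65], [-2.57, 2.57]. Speed limits (rad/s): [2.79, 2.79, 3.14, 3.14, 3.14, 3.14].

### API

Orientations are given as [roll, pitch, yaw] about the fixed x, y, z axes, in that order (R = Rz(yaw) Ry(pitch) Rx(roll)).
In Python, from bench import robot gives the robot as it stands.
- The arm moves only by the tool arm_command, never from a script. Its argument "targets" is one flat list of numbers, 7 for each row, row after row: the turn, a rotation vector about the tool's x, y, z in degrees, then the shift along the tool's x, y, z in mm, then the closure, from -1 (fully open) to 1 (shut). In form: [ax, ay, az, x, y, z, hand, ax, ay, az, x, y, z, hand, ...]. A call has 1 to 20 rows; each row is the pose to reach, as a shift and turn from the pose commanded when the call began, along the tool's axes at that moment; what a row does not reach only later rows make up. A row lasts 1/10 s, in which the tool goes at most 50 mm and 8.59 degrees, less where a joint would pass 70% of its speed; a pose out of reach is approached as far as the arm can. A call with a gripper value outside its range is refused whole. The fingers move at their own pace and stop on an object; the grip force is fixed at half the most. Time passes only in rows, so rows that repeat a pose let the fingers close. It gives the time, the measured TCP pose, the force, the opening and the grip force at its end, in the units of the state.
- robot.get_obs(): the state, without advancing time (a new reading comes with each control period).
- robot.snapshot(name): name is "scene" or "top" or "wrist"; returns a dict with "color" (480x640x3 uint8, red, green, blue), "range_z" (480x640 float32, m along the optical axis (not along the pixel's ray), 0 where there is no reading), "fx", "fy", "cx", "cy" (pixels), "T" (4x4, takes a point from camera to world coordinates); the wrist camera has in their place "T_tool_cam" (4x4, takes a point from camera to tool coordinates, whose origin is the TCP and whose axes are the flange's). Camera axes: x right, y down, z forward; pixel columns grow to the right and rows downward; lengths in m; the calibration is good to about 2 mm. The wrist camera is an equidistant fisheye: a pixel r from the principal point sees the ray r / f radians off the axis. A picture is of the moment at which its call begins: read the wrist's pose just before it.
- robot.close_job(): hands the job in; it is judged then, once.
The state is a dict: "time": time; "joint_positions": joint angles; "qvel": joint speeds; "joint_torque": joint torques, N m; "tool_pos": TCP position; "ee_rot": TCP orientation; "wrist_force": force on the tool from outside, world axes, zero at the start; "wrist_torque": the same for the moment, N m; "width": finger opening in m; "finger_force": force on a finger pad.
Only numpy, scipy, OpenCV 4.12 (cv2) and the standard library are available. Lean on these libraries where they do the work, as an engineer would, in place of code of your own. Each camera call takes 0.05 s, during which the arm holds its last target. There are 200 camera calls.

### The job

Pull-test the orange snap clip: grip it and pull it straight up until the green band shows below its white block (about 12 newtons), and hold it there for about a second without letting the red band show. Then lower it back until the block is fully home, without letting it snap back, and let go. Do not pull up the steel or black pin beside it.

Things in the scene. Friction and masses are not known exactly. Their poses are not given: they have to be found in the camera images.
- orange_pull (a joint): Lift (m) of the sprung plunger under the white block with the orange clip, which is fixed in it: 0 home, grows straight up, stop at 0.032. Pull needed: about 5 N at 0, 13 N at 0.016, 17 N at 0.024; let go, it snaps home, so lower it while held. Below the block's dark plate first a white band shows, from 0.010 the green and from 0.024 the red band.
- orange_top (a point): Top centre of the orange plastic clip: upright round ribbed stem, 19 mm thick, 125 mm above the worktop when home; grip its upper 25 mm from above (free stem 42 mm above a white block 64 x 44 mm with 6 mm dowels). z up. Fixed grey housing below, 80 x 60 mm, one of three in a row along this point's y, stems 80 mm apart, order varies: fingers closing along its x have most room.
- steel_top (a point): Top centre of the bare steel pin: same shape and size as the orange clip, in its own sprung block in the same row. Not to be pulled.
- black_top (a point): Top centre of the black plastic pin: same shape and size as the orange clip, in its own sprung block in the same row. Not to be pulled.

How it is judged:
On the way:
1. the orange clip is held pulled up with the green band showing and no red for 0.6 s (value of joint orange_pull between 0.01 and 0.024 m), for 0.6 s.
At the end, for the whole second after the job is handed in: After the pull the orange clip's block is home again (lift under 2 mm) and the steel and black pins are where they were (within 3 mm) (value of joint orange_pull below 0.002 m and distance of each of steel_top, black_top from where it was at the start of the episode below 0.003 m); the robot touches nothing.
It fails at once if the orange clip is over-pulled: more than 1.5 mm of red band shows (lift over 25.5 mm) (value of joint orange_pull above 0.0255 m).
It fails at once if the orange clip is let go under tension and snaps back (falls faster than 0.5 m/s) (velocity of joint orange_pull below -0.5 m/s).
It fails at once if the steel or black pin is pulled up by more than 4 mm (distance of any of steel_top, black_top from where it was at the start of the episode above 0.004 m).
It also fails if it takes over 32 s, if anything falls off the work surface, if the arm or the gripper's body presses on something with over 40 N, if the wrist force passes 120 N, or if a joint passes its speed limit or range.

## Working session

There is one attempt and no reset: what is moved stays moved. The work goes in short steps, Python scripts to look and compute and a tool call to move; the robot and the scene stay as the last step left them, time stands still between calls to the robot, and variables do not carry over. Pictures are saved under pics/ and viewed, at most 10 in all, crops included, and the job is handed in when it is done.

Besides the shell and the picture viewer there is one more tool, called after "Call:" by a JSON object that holds its "method" and its "body". arm_command: Moves the arm, as the interface text tells. Its arguments: {"type":"object","properties":{"targets":{"type":"array"}},"required":["targets"]}

```bash
mkdir -p pics; cat > h.py <<'E'
import numpy as np, cv2
from bench import robot
def pts(s):
    z=s["range_z"]; v,u=np.mgrid[:480,:640]
    P=np.stack([(u-s["cx"])/s["fx"]*z,(v-s["cy"])/s["fy"]*z,z],-1)
    return P@s["T"][:3,:3].T+s["T"][:3,3]
E
python3 - <<'E'
from h import *
o=robot.get_obs();print({k:np.round(v,3) for k,v in o.items()})
a=[]
for n in("scene","top"):
    s=robot.snapshot(n);np.savez("pics/"+n,**s);a.append(s["color"]);print(n,np.round(s["T"],3).tolist(),s["fx"])
cv2.imwrite("pics/a.png",cv2.resize(np.vstack(a),(600,900))[:, :, ::-1][:450]);cv2.imwrite("pics/b.png",a[1][:,:,::-1])
E
```

```text
{'time': np.float64(0.0), 'joint_positions': array([ 1.01 ,  0.088,  1.372, -0.   ,  1.684, -0.103]), 'qvel': array([-0.002,  0.   , -0.   , -0.001,  0.001, -0.001]), 'joint_torque': array([-1.0000e-03, -3.4019e+01, -3.0242e+01,  7.2000e-02,  3.3000e-02,
       -0.0000e+00]), 'tool_pos': array([0.243, 0.493, 0.175]), 'ee_rot': array([-3.139, -0.   ,  2.684]), 'wrist_force': array([-0.137, -0.277, -0.282]), 'wrist_torque': array([ 0.007, -0.001,  0.001]), 'finger_force': np.float64(0.0), 'width': np.float64(0.094)}
scene [[0.824, -0.319, 0.467, 0.136], [-0.566, -0.47, 0.678, -0.324], [0.003, -0.823, -0.568, 0.607], [0.0, 0.0, 0.0, 1.0]] 506.37553191295336
top [[-0.006, -0.981, 0.195, 0.344], [-1.0, 0.006, 0.002, 0.265], [-0.004, -0.195, -0.981, 0.975], [0.0, 0.0, 0.0, 1.0]] 500.421836686398
```

View pics/a.png

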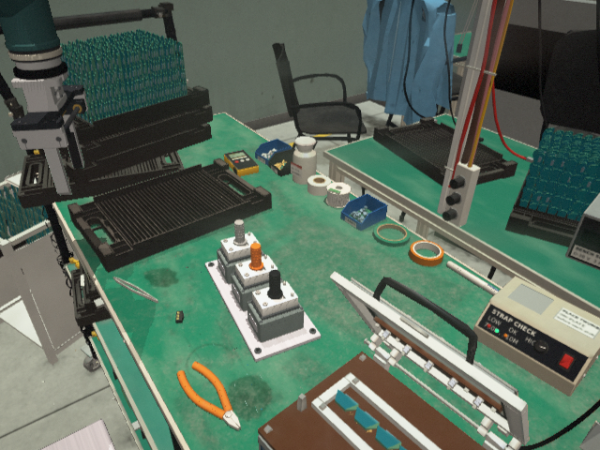

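View pics/b.png

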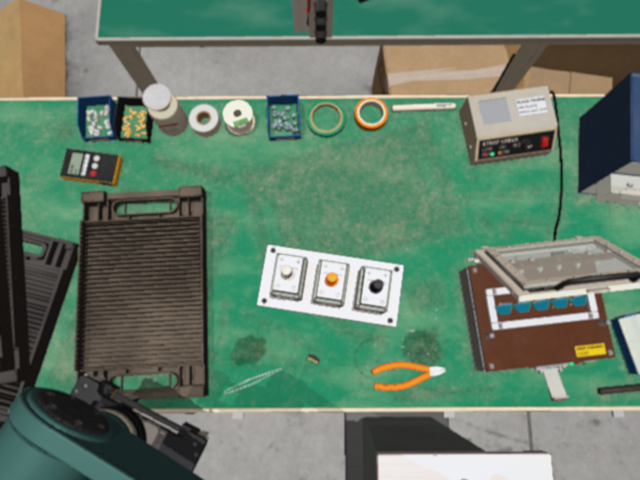

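The three-pin row shows in the top view, with steel at about (287,271), orange at (332,279) and black at (376,286). Orange is in the middle and the row is slightly yawed.

```bash
python3 - <<'E'
from h import *
from scipy.spatial.transform import Rotation as R
for n in("top","scene"):
    s=dict(np.load(f"pics/{n}.npz"));P=pts(s)
    m=(P[...,2]>.095)&(P[...,2]<.14)&(P[...,0]>.2)&(P[...,0]<.55)&(P[...,1]>-.02)&(P[...,1]<.42)
    k,l,st,c=cv2.connectedComponentsWithStats(m.astype(np.uint8))
    for i in range(1,k):
        if st[i,4]>15:
            q=P[l==i];t=q[q[:,2]>q[:,2].max()-.006];print(n,c[i].round(),st[i,4],((t.min(0)+t.max(0))/2).round(4),t.mean(0).round(4),q[:,2].max().round(4),s["color"][l==i].mean(0).round())
    b=(P[...,2]>.06)&(P[...,2]<.1)&(P[...,0]>.2)&(P[...,0]<.55)&(P[...,1]>-.02)&(P[...,1]<.42)
    print(cv2.minAreaRect(P[b][:,:2].astype(np.float32)*1000))
E
```

```text
top [479. 254.] 105 [ 0.491  -0.013   0.1367] [ 0.4929 -0.0122  0.1367] 0.1395 [148. 142. 129.]
top [286. 270.] 109 [0.4744 0.3217 0.1253] [0.4744 0.322  0.1246] 0.1282 [213. 208. 200.]
top [332. 277.] 105 [0.4618 0.2427 0.1243] [0.4613 0.2433 0.1243] 0.1272 [225. 158.  67.]
top [377. 284.] 109 [0.4483 0.1644 0.1253] [0.4486 0.1647 0.1248] 0.1282 [74. 70. 71.]
((424.0989074707031, 164.6349639892578), (173.4305419921875, 369.2516784667969), 0.005199871491640806)
scene [255. 244.] 185 [0.4732 0.3189 0.1237] [0.4725 0.3182 0.1238] 0.1266 [132. 131. 121.]
scene [272. 269.] 217 [0.4605 0.2404 0.1226] [0.4599 0.2398 0.1234] 0.1256 [175. 102.  50.]
scene [292. 299.] 245 [0.4478 0.1613 0.1227] [0.4471 0.1608 0.1234] 0.1256 [47. 50. 46.]
scene [398. 358.] 78 [ 0.4844 -0.0152  0.1368] [ 0.4843 -0.0153  0.1368] 0.1395 [179. 180. 166.]
((435.111083984375, 163.64695739746094), (367.25408935546875, 148.90011596679688), 89.99423217773438)
```

Call:
{"method": "arm_command", "body": {"targets": [0, 0, 73, -306, -129, 0, -1, 0, 0, 73, -306, -129, 0, -1, 0, 0, 73, -306, -129, 0, -1, 0, 0, 73, -306, -129, 0, -1, 0, 0, 73, -306, -129, 0, -1, 0, 0, 73, -306, -129, 0, -1, 0, 0, 73, -306, -129, 0, -1, 0, 0, 73, -306, -129, 0, -1, 0, 0, 73, -306, -129, 0, -1, 0, 0, 73, -306, -129, 0, -1, 0, 0, 73, -306, -129, 0, -1, 0, 0, 73, -306, -129, 0, -1, 0, 0, 73, -306, -129, 0, -1, 0, 0, 73, -306, -129, 0, -1]}}

```text
time: 1.5
tool_pos: [0.4604, 0.2426, 0.1765]
ee_rot: [3.142, -0.0, 1.411]
wrist_force: [-0.4, 0.7, -0.2]
width: 0.0939
finger_force: 0.0
```

```bash
python3 - <<'E'
from h import *
o=robot.get_obs();print({k:np.round(v,4) for k,v in o.items()})
s=robot.snapshot("wrist");cv2.imwrite("pics/w1.png",s["color"][:,:,::-1]);print(s["fx"],s["cx"],s["cy"],s["T_tool_cam"].round(4).tolist());np.savez("pics/w1",**s)
E
```

```text
{'time': np.float64(1.5), 'joint_positions': array([0.376 , 0.0211, 1.4399, 0.    , 1.6805, 0.5362]), 'qvel': array([-0.0024,  0.0001, -0.0021, -0.0014,  0.0009,  0.0023]), 'joint_torque': array([-1.26000e-02, -3.11852e+01, -3.02786e+01,  7.05000e-02,
       -2.41000e-02, -3.60000e-03]), 'tool_pos': array([0.4604, 0.2426, 0.1765]), 'ee_rot': array([ 3.1416e+00, -1.0000e-04,  1.4106e+00]), 'wrist_force': array([-0.4404,  0.6874, -0.1661]), 'wrist_torque': array([-0.0494,  0.0736,  0.0155]), 'finger_force': np.float64(0.0), 'width': np.float64(0.0939)}
371.64829954431775 322.15743039615575 241.50907585609784 [[-0.0003, -0.9736, -0.2281, 0.0649], [1.0, -0.0002, -0.0005, 0.001], [0.0004, -0.2281, 0.9736, -0.21], [0.0, 0.0, 0.0, 1.0]]
```

View pics/w1.png

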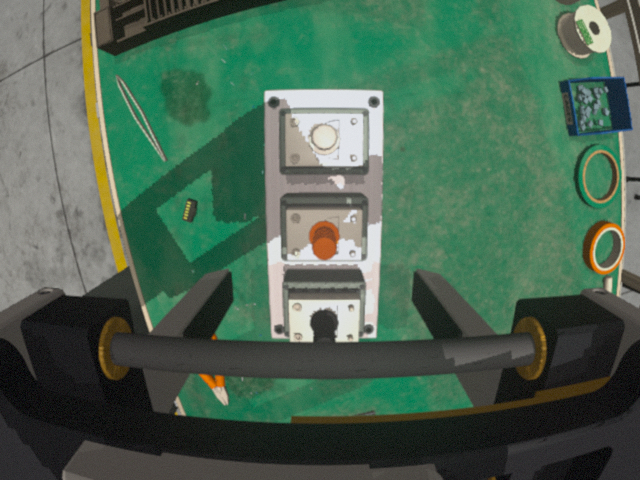

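The wrist view looks along the row. The orange top is at about (324,248), centred between the fingers, with steel above it and black below.

```bash
python3 - <<'E'
from h import *
s=dict(np.load("pics/w1.npz"));T=np.linalg.inv(s["T_tool_cam"])
def proj(p):
    c=T[:3,:3]@p+T[:3,3];r=np.hypot(*c[:2]);t=np.arctan2(r,c[2]);return np.array([s["cx"],s["cy"]])+s["fx"]*t*c[:2]/r
for p in([0,0,.0515],[0.08,0,.0515],[.005,0,.0515],[0,.005,.0515]):print(p,proj(np.array(p)).round(1))
h=cv2.cvtColor(s["color"],cv2.COLOR_RGB2HSV)
m=((h[...,0]<14)&(h[...,1]>150))[200:275,290:360];v,u=np.nonzero(m);print(u.min()+290,u.max()+290,v.min()+200,v.max()+200)
print(cv2.imwrite("pics/w1c.png",cv2.resize(s["color"][190:280,270:390,::-1],None,fx=5,fy=5)))
E
```

```text
[0, 0, 0.0515] [321.  246.4]
[0.08, 0, 0.0515] [320.9 134.6]
[0.005, 0, 0.0515] [321.  239.7]
[0, 0.005, 0.0515] [327.9 246.4]
310 338 221 258
True
```

View pics/w1c.png

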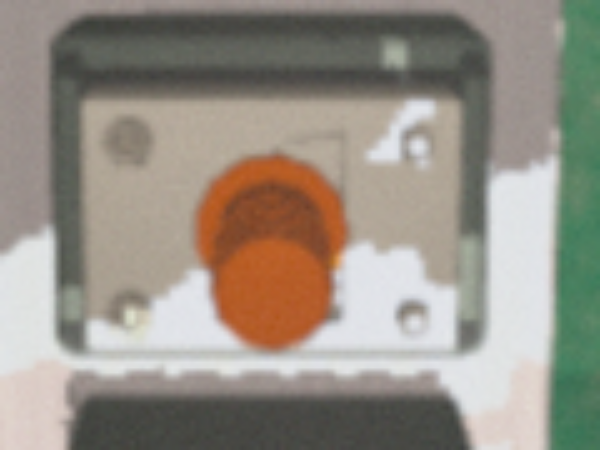

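Call:
{"method": "arm_command", "body": {"targets": [0, 0, 0, -1.5, 2, 25, -1, 0, 0, 0, -1.5, 2, 50, -1, 0, 0, 0, -1.5, 2, 70, -1, 0, 0, 0, -1.5, 2, 78, -1, 0, 0, 0, -1.5, 2, 78, -1, 0, 0, 0, -1.5, 2, 78, 0, 0, 0, 0, -1.5, 2, 78, 0.5, 0, 0, 0, -1.5, 2, 78, 1, 0, 0, 0, -1.5, 2, 78, 1, 0, 0, 0, -1.5, 2, 78, 1, 0, 0, 0, -1.5, 2, 78, 1, 0, 0, 0, -1.5, 2, 78, 1, 0, 0, 0, -1.5, 2, 78, 1, 0, 0, 0, -1.5, 2, 78, 1, 0, 0, 0, -1.5, 2, 78, 1]}}

```text
time: 3.05
tool_pos: [0.4623, 0.2406, 0.0985]
ee_rot: [-3.142, -0.0, 1.41]
wrist_force: [0.4, -0.8, 0.0]
width: 0.0171
finger_force: 0.0
```

Call:
{"method": "arm_command", "body": {"targets": [0, 0, 0, 0, 0, 0, 1, 0, 0, 0, 0, 0, 0, 1, 0, 0, 0, 0, 0, 0, 1]}}

```text
time: 3.35
tool_pos: [0.4623, 0.2406, 0.0985]
ee_rot: [3.142, -0.0, 1.41]
wrist_force: [-0.5, 0.3, 0.5]
width: 0.0006
finger_force: 0.0
```

```bash
python3 - <<'E'
from h import *
o=robot.get_obs();print(o["width"],o["finger_force"],o["wrist_force"],o["tool_pos"])
s=robot.snapshot("wrist");t=robot.snapshot("scene")
cv2.imwrite("pics/w2.png",np.hstack([cv2.resize(s["color"][180:330,200:440],(400,300)),cv2.resize(t["color"][200:350,200:400],(400,300))])[:,:,::-1])
E
```

```text
0.0006030779384734901 0.0 [-0.4880101   0.28160176  0.52449339] [0.46231599 0.24064313 0.09848483]
```

View pics/w2.png

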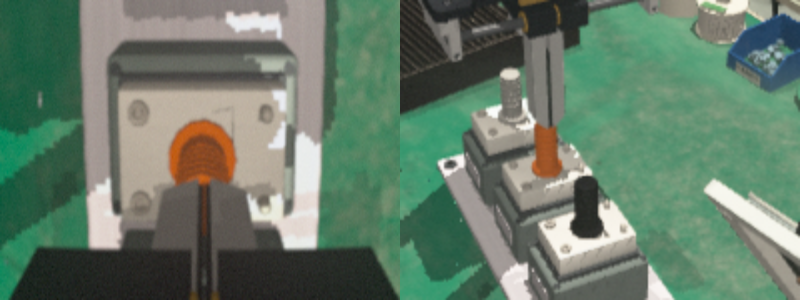

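The fingers are shut with zero force, and both views show the orange stem below or behind the tips. I'll check where the tips really are, using depth.

```bash
python3 - <<'E'
from h import *
t=robot.snapshot("scene");P=pts(t);Ti=np.linalg.inv(t["T"])
for p in([.4623,.2406,.0985],[.4623,.2406,.125],[.4623,.2406,.083]):
    c=Ti[:3,:3]@p+Ti[:3,3];print(p,(t["fx"]*c[0]/c[2]+t["cx"]).round(1),(t["fy"]*c[1]/c[2]+t["cy"]).round(1),c[2].round(3))
for v in range(222,296,5):
    print(v,[(*P[v,u].round(3),*t["color"][v,u]) for u in(270,273,276)])
o=robot.get_obs();print(o["joint_positions"],o["tool_pos"])
cv2.imwrite("pics/s3.png",cv2.resize(t["color"][200:320,190:350,::-1],(800,600),interpolation=cv2.INTER_CUBIC))
E
```

```text
[0.4623, 0.2406, 0.0985] 273.6 274.6 0.824
[0.4623, 0.2406, 0.125] 273.0 261.5 0.809
[0.4623, 0.2406, 0.083] 273.9 282.0 0.833
222 [(np.float64(0.454), np.float64(0.23), np.float64(0.208), np.uint8(130), np.uint8(127), np.uint8(122)), (np.float64(0.463), np.float64(0.237), np.float64(0.201), np.uint8(109), np.uint8(106), np.uint8(101)), (np.float64(0.464), np.float64(0.23), np.float64(0.205), np.uint8(129), np.uint8(126), np.uint8(120))]
227 [(np.float64(0.454), np.float64(0.232), np.float64(0.198), np.uint8(131), np.uint8(129), np.uint8(123)), (np.float64(0.46), np.float64(0.233), np.float64(0.195), np.uint8(51), np.uint8(52), np.uint8(48)), (np.float64(0.465), np.float64(0.232), np.float64(0.194), np.uint8(128), np.uint8(125), np.uint8(119))]
232 [(np.float64(0.454), np.float64(0.233), np.float64(0.189), np.uint8(128), np.uint8(125), np.uint8(120)), (np.float64(0.46), np.float64(0.232), np.float64(0.187), np.uint8(67), np.uint8(70), np.uint8(64)), (np.float64(0.463), np.float64(0.23), np.float64(0.187), np.uint8(126), np.uint8(125), np.uint8(120))]
237 [(np.float64(0.453), np.float
[... 3147 characters left out ...]
at64(0.082), np.uint8(162), np.uint8(86), np.uint8(43)), (np.float64(0.455), np.float64(0.232), np.float64(0.082), np.uint8(163), np.uint8(85), np.uint8(39)), (np.float64(0.46), np.float64(0.23), np.float64(0.08), np.uint8(157), np.uint8(85), np.uint8(40))]
292 [(np.float64(0.447), np.float64(0.227), np.float64(0.078), np.uint8(150), np.uint8(145), np.uint8(134)), (np.float64(0.45), np.float64(0.223), np.float64(0.08), np.uint8(207), np.uint8(205), np.uint8(192)), (np.float64(0.454), np.float64(0.221), np.float64(0.079), np.uint8(243), np.uint8(242), np.uint8(234))]
[3.71038135e-01 5.18002008e-02 1.56352133e+00 7.82667435e-05
 1.52613920e+00 5.32146536e-01] [0.46233011 0.24063783 0.09851621]
```

View pics/s3.png

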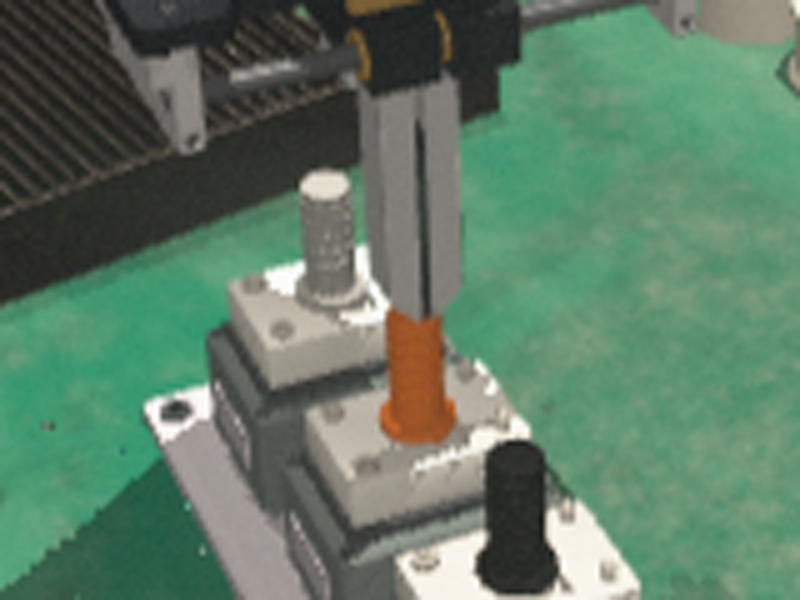

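The tips are really at z≈0.127, just above the clip, about 28 mm higher than the reported TCP; x and y agree. I'll open and check whether the tip height depends on opening.

Call:
{"method": "arm_command", "body": {"targets": [0, 0, 0, 0, 0, -3, -1, 0, 0, 0, 0, 0, -3, -1, 0, 0, 0, 0, 0, -3, -1, 0, 0, 0, 0, 0, -3, -1, 0, 0, 0, 0, 0, -3, -1, 0, 0, 0, 0, 0, -3, -1, 0, 0, 0, 0, 0, -3, -1, 0, 0, 0, 0, 0, -3, -1, 0, 0, 0, 0, 0, -3, -1]}}

```text
time: 4.4
tool_pos: [0.4623, 0.2406, 0.1015]
ee_rot: [-3.142, -0.0, 1.41]
wrist_force: [0.4, 0.3, -1.1]
width: 0.0687
finger_force: 0.0
```

```bash
cat > tips.py <<'E'
from h import *
from scipy.spatial.transform import Rotation as R
o=robot.get_obs();t=robot.snapshot("scene");P=pts(t)
Q=(P-o["tool_pos"])@R.from_euler("xyz",o["ee_rot"]).as_matrix()
m=(abs(Q[...,0])<.012)&(abs(Q[...,1])<.065)&(P[...,2]>.09)&(P[...,2]<.2)
c=t["color"].astype(int); g=m&(c.max(-1)-c.min(-1)<30)
for lo,hi in((-.065,-.02),(-.02,.02),(.02,.065)):
    q=g&(Q[...,1]>lo)&(Q[...,1]<hi)
    if q.sum(): print(lo,q.sum(),"zmin",np.percentile(P[q][:,2],[0,1,5]).round(4),"y",np.percentile(Q[q][:,1],[2,98]).round(4),"x",np.percentile(Q[q][:,0],[2,98]).round(4))
print(o["time"],o["width"],o["finger_force"],o["tool_pos"].round(4),o["wrist_force"].round(2))
cv2.imwrite("pics/t.png",cv2.resize(t["color"][190:320,190:363,::-1],(798,600),interpolation=cv2.INTER_CUBIC))
E
python3 tips.py
```

```text
-0.065 377 zmin [0.1298 0.1324 0.1388] y [-0.0477 -0.0354] x [-0.0112  0.0072]
0.02 397 zmin [0.1303 0.1317 0.1357] y [0.0334 0.0452] x [-0.0112  0.0073]
4.4 0.06866711644132877 0.0 [0.4623 0.2406 0.1015] [ 0.35  0.34 -1.06]
```

The offset is a constant ≈28.5 mm at either opening, so I'll go down 31 mm to put the true tips at about 0.099, then check before closing.

Call:
{"method": "arm_command", "body": {"targets": [0, 0, 0, 0, 0, 8, -1, 0, 0, 0, 0, 0, 20, -1, 0, 0, 0, 0, 0, 28, -1, 0, 0, 0, 0, 0, 31, -1, 0, 0, 0, 0, 0, 31, -1]}}

```text
time: 4.95
tool_pos: [0.4616, 0.2403, 0.0693]
ee_rot: [-3.14, 0.001, 1.41]
wrist_force: [-0.1, 0.2, 0.1]
width: 0.0937
finger_force: 0.0
```

```bash
python3 tips.py
```

```text
-0.065 430 zmin [0.097  0.1009 0.1069] y [-0.0601 -0.0478] x [-0.0114  0.007 ]
0.02 505 zmin [0.0971 0.1    0.1046] y [0.0458 0.0578] x [-0.0112  0.0074]
4.95 0.09374422876129733 0.0 [0.4616 0.2403 0.0693] [-0.08  0.15  0.12]
```

View pics/t.png

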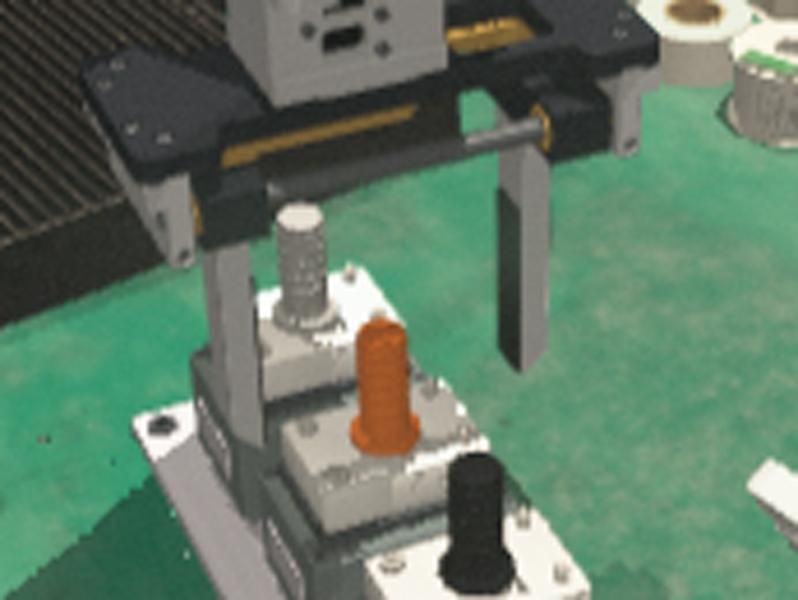

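The fingers now straddle the orange clip (stem at about (383,385) in the crop), with the tips just above block height. Closing.

Call:
{"method": "arm_command", "body": {"targets": [0, 0, 0, 0, 0, 0, 1, 0, 0, 0, 0, 0, 0, 1, 0, 0, 0, 0, 0, 0, 1, 0, 0, 0, 0, 0, 0, 1, 0, 0, 0, 0, 0, 0, 1, 0, 0, 0, 0, 0, 0, 1, 0, 0, 0, 0, 0, 0, 1, 0, 0, 0, 0, 0, 0, 1, 0, 0, 0, 0, 0, 0, 1, 0, 0, 0, 0, 0, 0, 1, 0, 0, 0, 0, 0, 0, 1]}}

```text
time: 6.1
tool_pos: [0.4615, 0.2408, 0.0704]
ee_rot: [-3.14, 0.0, 1.41]
wrist_force: [-3.6, 0.6, 2.1]
width: 0.0174
finger_force: 30.0
```

Call:
{"method": "arm_command", "body": {"targets": [0, 0, 0, 0, 0, -1, 1, 0, 0, 0, 0, 0, -2, 1, 0, 0, 0, 0, 0, -3, 1, 0, 0, 0, 0, 0, -4, 1, 0, 0, 0, 0, 0, -5, 1, 0, 0, 0, 0, 0, -6, 1, 0, 0, 0, 0, 0, -7, 1, 0, 0, 0, 0, 0, -8, 1, 0, 0, 0, 0, 0, -8, 1, 0, 0, 0, 0, 0, -8, 1]}}

```text
time: 7.1
tool_pos: [0.4615, 0.2407, 0.078]
ee_rot: [-3.14, 0.0, 1.41]
wrist_force: [-4.3, 2.5, -9.0]
width: 0.0173
finger_force: 30.0
```

```bash
python3 tips.py | tail -1
```

```text
7.1 0.017271933881616516 29.995947182178497 [0.4615 0.2407 0.078 ] [-4.35  2.51 -9.05]
```

View pics/t.png

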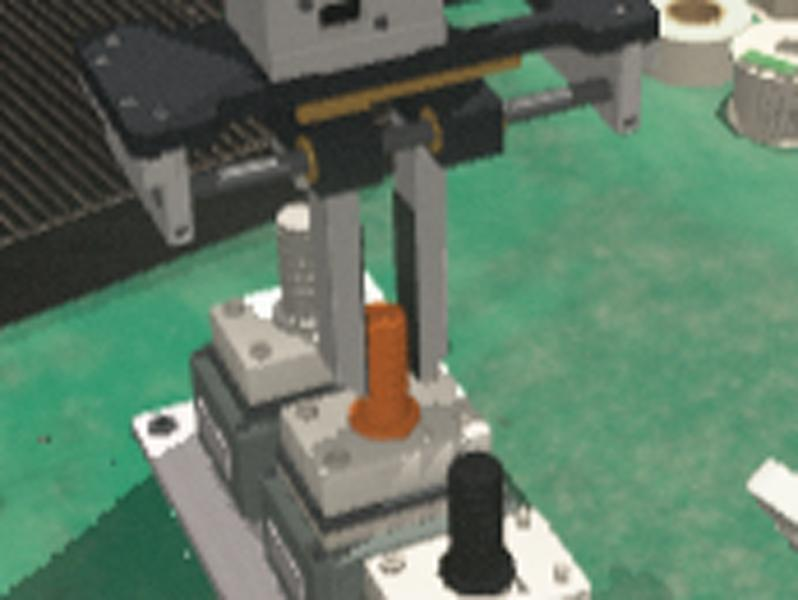

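The block has lifted with the clip, a light band shows under the dark plate, and the force of ~9 N matches about 8 mm of lift. I'll raise it another 8 mm and hold.

Call:
{"method": "arm_command", "body": {"targets": [0, 0, 0, 0, 0, -1, 1, 0, 0, 0, 0, 0, -2, 1, 0, 0, 0, 0, 0, -3, 1, 0, 0, 0, 0, 0, -4, 1, 0, 0, 0, 0, 0, -5, 1, 0, 0, 0, 0, 0, -6, 1, 0, 0, 0, 0, 0, -7, 1, 0, 0, 0, 0, 0, -8, 1, 0, 0, 0, 0, 0, -8, 1, 0, 0, 0, 0, 0, -8, 1, 0, 0, 0, 0, 0, -8, 1, 0, 0, 0, 0, 0, -8, 1, 0, 0, 0, 0, 0, -8, 1, 0, 0, 0, 0, 0, -8, 1, 0, 0, 0, 0, 0, -8, 1, 0, 0, 0, 0, 0, -8, 1, 0, 0, 0, 0, 0, -8, 1, 0, 0, 0, 0, 0, -8, 1]}}

```text
time: 8.95
tool_pos: [0.4615, 0.2407, 0.0854]
ee_rot: [-3.14, 0.0, 1.41]
wrist_force: [-2.9, 3.3, -11.8]
width: 0.0171
finger_force: 30.0
```

```bash
python3 tips.py | tail -1
```

```text
8.95 0.017140750750105956 29.99382644891739 [0.4615 0.2407 0.0854] [ -2.91   3.26 -11.82]
```

View pics/t.png

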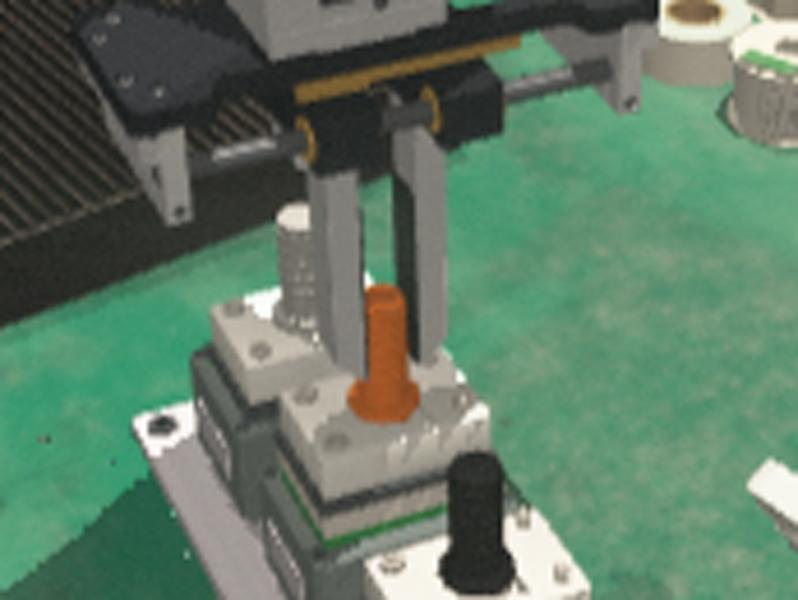

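Green band shows below the white one at about (390,530), with no red. I'll hold a little longer, then lower slowly.

Call:
{"method": "arm_command", "body": {"targets": [0, 0, 0, 0, 0, 0, 1, 0, 0, 0, 0, 0, 0, 1, 0, 0, 0, 0, 0, 0, 1, 0, 0, 0, 0, 0, 1, 1, 0, 0, 0, 0, 0, 2, 1, 0, 0, 0, 0, 0, 3, 1, 0, 0, 0, 0, 0, 4, 1, 0, 0, 0, 0, 0, 5, 1, 0, 0, 0, 0, 0, 6, 1, 0, 0, 0, 0, 0, 7, 1, 0, 0, 0, 0, 0, 8, 1, 0, 0, 0, 0, 0, 9, 1, 0, 0, 0, 0, 0, 10, 1, 0, 0, 0, 0, 0, 11, 1, 0, 0, 0, 0, 0, 12, 1, 0, 0, 0, 0, 0, 13, 1, 0, 0, 0, 0, 0, 14, 1, 0, 0, 0, 0, 0, 15, 1, 0, 0, 0, 0, 0, 16, 1, 0, 0, 0, 0, 0, 16, 1]}}

```text
time: 11.0
tool_pos: [0.4616, 0.2407, 0.0712]
ee_rot: [-3.14, 0.0, 1.41]
wrist_force: [-6.5, 2.7, -4.2]
width: 0.0172
finger_force: 30.0
```

Call:
{"method": "arm_command", "body": {"targets": [0, 0, 0, 0, 0, 1, 1, 0, 0, 0, 0, 0, 2, 1, 0, 0, 0, 0, 0, 2, 1]}}

```text
time: 11.3
tool_pos: [0.4617, 0.2407, 0.0705]
ee_rot: [-3.141, -0.0, 1.41]
wrist_force: [-7.5, 1.6, -0.4]
width: 0.0173
finger_force: 30.0
```

```bash
python3 tips.py | tail -1
```

```text
11.3 0.01729902193058983 30.000059008598328 [0.4617 0.2407 0.0705] [-7.47  1.58 -0.39]
```

View pics/t.png

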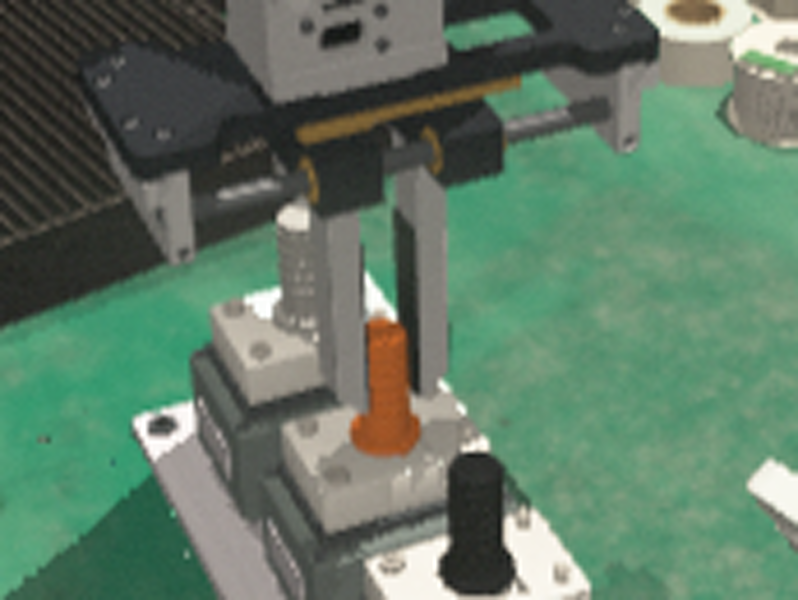

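The block is home: no band shows and the vertical force is about 0. Now release and retreat upward.

Call:
{"method": "arm_command", "body": {"targets": [0, 0, 0, 0, 0, 0, -1, 0, 0, 0, 0, 0, 0, -1, 0, 0, 0, 0, 0, 0, -1, 0, 0, 0, 0, 0, 0, -1, 0, 0, 0, 0, 0, 0, -1, 0, 0, 0, 0, 0, 0, -1, 0, 0, 0, 0, 0, 0, -1, 0, 0, 0, 0, 0, 0, -1, 0, 0, 0, 0, 0, -20, -1, 0, 0, 0, 0, 0, -50, -1, 0, 0, 0, 0, 0, -80, -1, 0, 0, 0, 0, 0, -110, -1, 0, 0, 0, 0, 0, -120, -1, 0, 0, 0, 0, 0, -120, -1, 0, 0, 0, 0, 0, -120, -1]}}

```text
time: 12.85
tool_pos: [0.4617, 0.2404, 0.1869]
ee_rot: [-3.14, 0.001, 1.41]
wrist_force: [0.3, -0.4, 0.0]
width: 0.0939
finger_force: 0.0
```

```bash
python3 - <<'E'
from h import *
o=robot.get_obs();print(o["time"],o["width"],o["wrist_force"].round(2),o["tool_pos"].round(3))
for s in (dict(np.load("pics/scene.npz")),robot.snapshot("scene")):
    P=pts(s);print([P[v-3:v+4,u-3:u+4,2].max().round(4) for u,v in((255,238),(272,262),(292,291))])
E
```

```text
12.85 0.0938894153858588 [ 0.28 -0.36  0.01] [0.462 0.24  0.187]
[np.float64(0.1266), np.float64(0.1256), np.float64(0.1256)]
[np.float64(0.1255), np.float64(0.6073), np.float64(0.1259)]
```

```bash
python3 -c "
from bench import robot;print(robot.close_job())"
```

```text
the job is handed in; nothing more can be done
None
```

The orange clip was pulled up to the green band (about 14 mm, 12 N) and held there for over a second with no red. It was then lowered home, released without snapping back, and the job was handed in at about 13 s with the steel and black pins unmoved; the verdict wasn't shown.

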